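Put the loop tool away and shut the tool drawer

ROBOT

A 6-joint arm with a two-finger parallel gripper is mounted at the origin on the work surface. World frame = base frame: x ahead of the robot, y to its left, z up, the work surface at z = 0. Lengths are in m, angles in rad, forces in N, time in s.
With the tool pointing down it reaches from about 0.35 to 0.975 m from the base axis. Payload 4.9 kg.
Tool frame: the origin (TCP) lies at the very end of the fingers, on their centre line; the grasp point (between the pads) lies 19 mm behind it; z points along the fingers, y is the line along which they close (so a half turn about z gives the same grasp; the last joint's range is limited). The gripper opens to 85 mm and grips with 20 to 120 N. Pads are 22 mm wide; open, the fingers measure 114 mm over their backs; the gripper's body (76 mm by 85 mm) begins 54 mm behind the grasp point. The pads swing forward as they close: fully open they stand 13 mm farther back than shut.
Start: joints at [-1.318, 0.053, 1.613, -0, 1.476, -0.119], TCP at [0.227, -0.582, 0.231] pointing down, gripper open.
Joint ranges: [-3.01, 3.01], [-1.01, 2.22], [0.06, 2.58], [-1.02, 4.17], [0.09, 2.62], [-3.14, 3.14]. Speed limits (rad/s): [2.57, 2.57, 3.14, 3.14, 3.14, 3.14].

INTERFACE

Orientations are given as a unit quaternion [w, x, y, z].
In Python, from plant import monitor, vision, manip gives the robot as it stands. The module is installed in compiled form; this text tells all that it offers.
- The arm moves only by the tool arm_command, never from a script. Its argument "rows" is a list of rows, each a list of 3 entries, a list of its own where there are three numbers: the finger opening in mm, from 0 to 85.4, then the shift along the world's x, y, z in units of 30 cm (1.0 is 30 cm), then the turn, a rotation vector about the world's x, y, z in units of pi/2 rad (1.0 is pi/2 rad). In form: [[claw, [x, y, z], [wx, wy, wz]], ...]. A call has 1 to 12 rows; each row is the pose to reach, as a shift and turn from the pose commanded when the call began; what a row does not reach only later rows make up. A row lasts 1/12 s, in which the tool goes at most 41.7 mm and 7.16 degrees, less where a joint would pass 70% of its speed; a pose out of reach is approached as far as the arm can. A call with a number of a shift or a turn outside -1 to 1 is refused whole. A call with a gripper value outside its range is refused whole. The fingers move at their own pace and stop on an object; the grip force is fixed at half the most. Time passes only in rows, so rows that repeat a pose let the fingers close. It gives the time, the measured TCP pose, the force, the opening and the grip force at its end, in the units of the state.
- monitor.state(): the state, without advancing time (a new reading comes with each control period).
- vision.grab_frame(name): name is "side" or "top"; returns a dict with "color" (400x640x3 uint8, red, green, blue), "z_map" (400x640 float32, m along the optical axis (not along the pixel's ray), 0 where there is no reading), "mtx" (3x3 intrinsics, pixels), "R" (3x3) and "t" (3): a world point X has camera coordinates R X + t. Camera axes: x right, y down, z forward; pixel columns grow to the right and rows downward; lengths in m; the calibration is good to about 2 mm. A picture is of the moment at which its call begins.
- manip.job_done(): hands the job in; it is judged then, once.
The state is a dict: "time": time; "joint_pos": joint angles; "joint_vel": joint speeds; "joint_efforts": joint torques, N m; "tool_pos": TCP position; "tool_rot": TCP orientation; "contact_force": force on the tool from outside, world axes, zero at the start; "ft_torque": the same for the moment, N m; "gripper_width": opening from 0.0 (shut) to 1.0 (fully open); "grasp_force": force on a finger pad.
Only numpy, scipy, OpenCV 4.12 (cv2) and the standard library are available. Lean on these libraries where they do the work, as an engineer would, in place of code of your own. Each camera call takes 0.05 s, during which the arm holds its last target. There are 200 camera calls.

TASK

Lay the double-ended loop tool from the bench flat in the front trough of the open chest drawer and let go of it. Then push the drawer fully home, without slamming it, until its catch seats. Leave the other loose things on the bench where they are.

Things in the scene. Friction and masses are not known exactly. Their poses are not given: they have to be found in the camera images.
- chest: Fixed plywood tool chest, 300 wide and deep, 190 high. Origin: bottom centre of its front face. x points level into the chest (the way the drawer is pushed), y left seen from its front, z up. Its top board (underside 172 up) overhangs the face by 34; two dummy fronts (98 to 164 up) stand 14 proud. They block an upright hand before the drawer is home: lean it 40 degrees, fingers inward.
- drawer (a joint): Travel of the wide drawer at the chest's foot, m: 0 = home at its stop, grows as it comes out; starts open. Slides with 1.5 N friction. A sprung roller catch is met about 18 mm before home; passing it takes about 6 N, easing from 15 to 7 mm before home; after that it helps the drawer in, and holds it at its stop.
- drawer_front (a point): Centre of the outer face of the drawer's flat wooden front, 55 above the bench; moves with the drawer; axes as the chest. The front is 288 wide, 72 high (19 to 91 above the bench), with a flush dark plate and no handle. When home this face is 14 in front of the chest's face.
- trough (a point): Centre of the floor of the drawer's front trough (the empty compartment right behind the drawer front), 24 above the bench, 59 behind the drawer's outer face; moves with it; axes as the chest. The trough is 90 along x, 238 along y; the walls rise above its floor by 67 (front), 21 (divider behind), 40 (ends).
- loop_tool: The loose tool to put away: clay loop tool, 190 long overall, with a straight square wooden handle 14 by 14 and 110 long (grip its middle), a brass ferrule and a flat steel wire loop 26 wide at BOTH ends; 45 g. Lies flat on the bench. Origin: middle of its length, underside; x along its length, z up.
- brush: Bystander, loose: flat brush, same wooden handle, one steel ferrule and dark head at one end; 175 long, 14 high. Origin on its underside, x along its length. Leave alone.
- spatula: Bystander, loose: palette knife, same wooden handle and one flat solid steel blade 22 wide; 180 long, 14 high. Origin on its underside, x along its length. Leave alone.
- maquette: Bystander, loose: small brown clay head, 130 high, 85 wide. Origin: underside centre. Leave alone.
- jar: Bystander, loose: jar with lid, 64 diameter, 100 high. Origin: underside centre. Leave alone.
- candle: Bystander, loose: white cup, 72 diameter, 70 high. Origin: underside centre. Leave alone.
- tin: Bystander, loose: can, 70 diameter, 110 high. Origin: underside centre. Leave alone.

How it is judged:
On the way, in this order (a step that is already met when the one before it is completed fails the run):
1. the loop tool lies flat in the front trough, released (x of loop_tool in the frame of trough between -0.036 and 0.036 m and y of loop_tool in the frame of trough between -0.05 and 0.05 m and z of loop_tool in the frame of trough between -0.006 and 0.018 m and angle between loop_tool's own x axis and vertical between 1.42 and 1.72 rad and contact force between loop_tool and the fingers below 0.05 N and linear speed of loop_tool below 0.03 m/s), for 0.2 s.
2. the drawer is pushed home past its catch, the tool still in it (value of joint drawer below 0.003 m and x of loop_tool in the frame of trough between -0.036 and 0.036 m and y of loop_tool in the frame of trough between -0.05 and 0.05 m and z of loop_tool in the frame of trough between -0.006 and 0.018 m and angle between loop_tool's own x axis and vertical between 1.42 and 1.72 rad), for 0.2 s.
At the end, for the whole second after the job is handed in: The drawer is home at its catch (within 3 mm of its stop) with the loop tool lying flat (within about 8 degrees), at rest and released in its front trough: its middle within 36 mm of the trough's middle front to back, 50 mm side to side and at most 18 mm above its floor (all of step 2 and linear speed of loop_tool below 0.02 m/s); the robot touches nothing.
It fails at once if the drawer is slammed (closing faster than 0.4 m/s) (velocity of joint drawer below -0.4 m/s).
It fails at once if another loose thing (brush, spatula, maquette, jar, candle or tin) is moved more than 30 mm (distance of any of brush, spatula, maquette, jar, candle, tin from where it was at the start of the episode above 0.03 m).
It also fails if it takes over 58 s, if anything falls off the work surface, if the arm or the gripper's body presses on something with over 40 N, if the wrist force passes 120 N, or if a joint passes its speed limit or range.

## Working session

There is one attempt and no reset: what is moved stays moved. The work goes in short steps, Python scripts to look and compute and a tool call to move; the robot and the scene stay as the last step left them, time stands still between calls to the robot, and variables do not carry over. Pictures are saved under pics/ and viewed, at most 10 in all, crops included, and the job is handed in when it is done.

Besides the shell and the picture viewer there is one more tool, called after ">>>" as name(argument=value, ...), one argument or row to a line, values as JSON. arm_command: Moves the arm, as the interface text tells. Shifts and turns lie within -1 to 1; 1 stands for 30 cm of shift or pi/2 rad of turn. Its arguments: {"type":"object","properties":{"rows":{"type":"array"}},"required":["rows"]}

```bash
mkdir -p pics; cat > h.py <<'E'
import numpy as np,cv2
from plant import monitor,vision,manip
def world(f,u,v,z=None):
    K,R,t=map(np.array,(f["mtx"],f["R"],f["t"]))
    r=np.linalg.inv(K)@[u,v,1]
    if z is None:
        return R.T@(r*f["z_map"][int(v),int(u)]-t)
    c=-R.T@t; d=R.T@r
    return c+d*(z-c[2])/d[2]
def save(f,n): cv2.imwrite("pics/"+n+".png",f["color"][:,:,::-1])
E
python3 - <<'E'
from h import *
import pickle
for n in("top","side"):
    f=vision.grab_frame(n);save(f,n+"0");pickle.dump(f,open(n+"0.pkl","wb"))
    print(n,-f["R"].T@f["t"],f["R"][2])
print(monitor.state())
E
```

```text
top [ 0.40116017 -0.01552831  1.12444073] [ 0.15128526 -0.00694596 -0.98846574]
side [0.5213747  0.32395166 1.06855466] [ 0.04287385 -0.32586998 -0.94444195]
{'time': 0.1, 'joint_pos': array([-1.31798396e+00,  5.32886549e-02,  1.61413436e+00,  2.38332569e-05,
        1.47600807e+00, -1.19005857e-01]), 'joint_vel': array([ 0.00086461, -0.00148295, -0.00224468,  0.00096129,  0.00167006,
        0.00169375]), 'joint_efforts': array([ 1.01987484e-03, -3.94905424e+01, -3.71362317e+01, -9.87721137e-05,
        3.90676447e-03, -2.05014459e-06]), 'tool_pos': array([ 0.22693209, -0.58175003,  0.23020065]), 'tool_rot': array([-9.17953740e-04,  9.82768412e-01,  1.84838858e-01, -4.96171973e-05]), 'contact_force': array([-0.78576764, -0.26585585,  0.42915487]), 'ft_torque': array([-0.0064221 ,  0.00997749, -0.0551574 ]), 'grasp_force': 0.0, 'gripper_width': 1.0031880182850608}
```

View pics/top0.png

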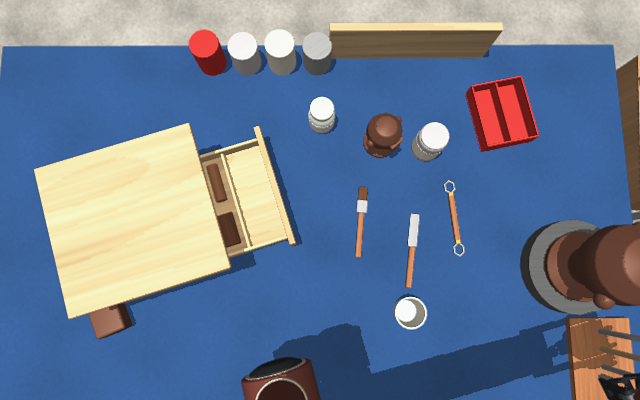

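View pics/side0.png

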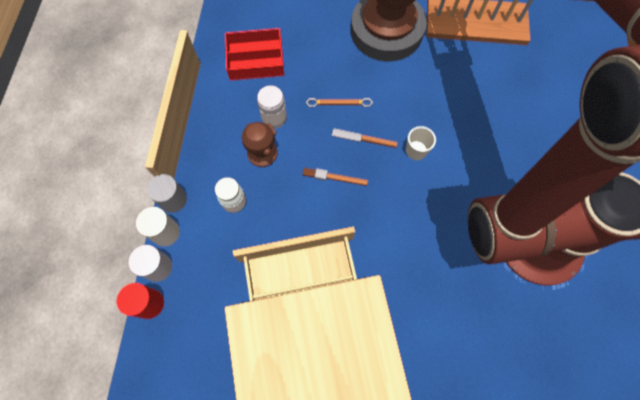

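The top view shows the loop tool (two rings) at (450,187)–(459,249). The drawer front's top edge runs from about (260,128) to (295,243), and the chest top's front edge from (190,125) to (229,268). I'll enlarge both areas.

```bash
python3 - <<'E'
from h import *
import pickle
f=pickle.load(open("top0.pkl","rb"));s=pickle.load(open("side0.pkl","rb"))
c=f["color"][:,:,::-1]
a=cv2.resize(c[110:280,180:310],None,fx=3.5,fy=3.5,interpolation=cv2.INTER_CUBIC)
b=s["color"][:,:,::-1][215:315,220:400]
b=cv2.resize(b,None,fx=1.9,fy=1.9)
b=cv2.resize(c[175:260,435:475],None,fx=7,fy=7,interpolation=cv2.INTER_CUBIC)
o=np.zeros((600,800,3),np.uint8);o[:a.shape[0],:a.shape[1]]=a;o[:b.shape[0],500:500+b.shape[1]]=b
cv2.imwrite("pics/crop.png",o)
for p in [(450,187),(459,249)]: print(world(f,*p,0.007))
for p in [(312,102),(367,102)]: print(world(s,*p,0.007))
for p in [(190,125),(229,268),(36,170),(70,317)]: print("chest",world(f,*p,.19))
for n,p in dict(jar1=(433,135),jar2=(322,108),maq=(385,135),cup=(411,313),br=(361,222),sp=(411,260)).items(): print(n,world(f,*p))
E
```

```text
[ 0.61784219 -0.34935877  0.007     ]
[ 0.46434787 -0.36379849  0.007     ]
[ 0.61734776 -0.34499633  0.007     ]
[ 0.46244111 -0.36051906  0.007     ]
chest [0.71790357 0.24876174 0.19      ]
chest [0.41819292 0.15930252 0.19      ]
chest [0.62187656 0.56414698 0.19      ]
chest [0.32377993 0.4711376  0.19      ]
jar1 [ 0.71871436 -0.28493172  0.11200796]
jar2 [ 0.78957691 -0.03164828  0.09747293]
maq [ 0.71476715 -0.17285611  0.12578949]
cup [ 0.31282129 -0.24225484  0.0033885 ]
br [ 0.53095777 -0.12624342  0.01166523]
sp [ 0.43812381 -0.24437692  0.01494969]
```

View pics/crop.png

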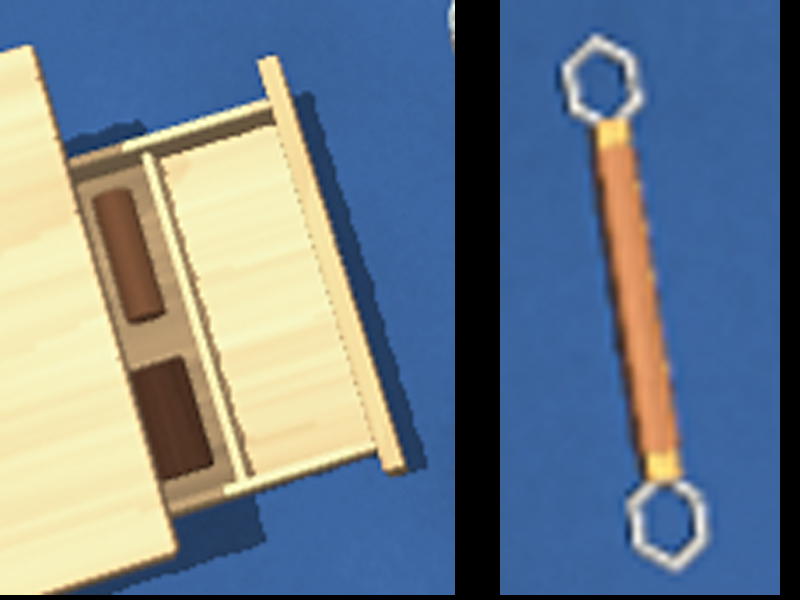

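The crop shows the loop tool clearly, with its handle horizontally centred near x≈454.5. The drawer front's outer top edge runs from crop (277,57) to (405,470), which is about (259.1,126.3)–(295.7,244.3) in the full image. The trough is empty.

```bash
python3 - <<'E'
from h import *
import pickle
f=pickle.load(open("top0.pkl","rb"))
P=lambda x,y,o=(180,110),s=3.5:(o[0]+x/s,o[1]+y/s)
A,B=[world(f,*P(*p),.091) for p in((277,57),(405,470))]
print("front",A,B,np.linalg.norm(A-B)); 
u=(A-B)/np.linalg.norm(A-B); d=np.array([-u[1],u[0],0]); print("d",d,"ang",np.degrees(np.arctan2(u[1],u[0])))
m=(A+B)/2; tr=m+.059*d; print("mid",m,"trough",tr)
C=[world(f,*p,.19) for p in((190,125),(229,268))]
print("chest board front edge x rel front face",[(c-m)@d for c in C],[(c-m)@u for c in C])
# floor corners of trough z=.024
for p in((162,157),(275,125),(250,478),(375,450)):
    w=world(f,*P(*p),.024); print("floorcorner",(w-tr)@d,(w-tr)@u)
H=[world(f,*P(x-500,y,(435,175),7),.01) for x,y in((613,130),(663,468))]
print("handle",H,(H[0]+H[1])/2)
v=H[0]-H[1];print(np.degrees(np.arctan2(v[1],v[0])))
for p in [(575,265),(610,265),(555,265),(590,240),(500,110)]: print(p,world(f,*p))
E
```

```text
front [0.74780298 0.11539993 0.091     ] [0.47201536 0.02938895 0.091     ] 0.2888887335332817
d [-0.29773049  0.95464997  0.        ] ang 17.32134192722079
mid [0.60990917 0.07239444 0.091     ] trough [0.59234307 0.12871879 0.091     ]
chest board front edge x rel front face [np.float64(0.13621581469298133), np.float64(0.14004656938249146)] [np.float64(0.15560677162561531), np.float64(-0.1571467289412824)]
floorcorner 0.04028901370074892 0.12264233221317089
floorcorner -0.04206263288819953 0.12100539143499181
floorcorner 0.044844560522755775 -0.11240699859584753
floorcorner -0.04205777243064389 -0.11991232100222243
handle [array([ 0.60073342, -0.35048448,  0.01      ]), array([ 0.48149322, -0.36201962,  0.01      ])] [ 0.54111332 -0.35625205  0.01      ]
5.525523974274602
(575, 265) [ 0.42102329 -0.55463252  0.16479738]
(610, 265) [ 0.41847257 -0.55964509  0.2715025 ]
(555, 265) [ 0.42300098 -0.55643821  0.08079673]
(590, 240) [ 0.46881567 -0.55847037  0.21887537]
(500, 110) [ 0.80888993 -0.477506    0.02898333]
```

>>> arm_command(
  rows=[
    [60,[0.2,0.7,0],[0,0,-0.174]],
    [60,[0.2,0.7,0],[0,0,-0.174]],
    [60,[0.2,0.7,0],[0,0,-0.174]],
    [60,[0.2,0.7,0],[0,0,-0.174]],
    [60,[0.2,0.7,0],[0,0,-0.174]],
    [60,[0.2,0.7,0],[0,0,-0.174]],
    [60,[0.9,0.757,-0.1],[0,0,-0.174]],
    [60,[0.9,0.757,-0.1],[0,0,-0.174]],
    [60,[0.9,0.757,-0.1],[0,0,-0.174]],
    [60,[0.9,0.757,-0.1],[0,0,-0.174]],
    [60,[0.9,0.757,-0.1],[0,0,-0.174]],
    [60,[0.9,0.757,-0.1],[0,0,-0.174]],
  ],
)

```text
time: 1.1
tool_pos: [0.5012, -0.3534, 0.1982]
tool_rot: [-0.002, 0.999, 0.051, -0.0]
contact_force: [-1.0, 0.4, -0.9]
gripper_width: 0.704
grasp_force: 0.0
```

>>> arm_command(
  rows=[
    [50,[0.145,0,-0.1],[0,0,0]],
    [50,[0.145,0,-0.25],[0,0,0]],
    [50,[0.145,0,-0.4],[0,0,0]],
    [50,[0.145,0,-0.5],[0,0,0]],
    [50,[0.145,0,-0.55],[0,0,0]],
    [50,[0.145,0,-0.55],[0,0,0]],
    [50,[0.145,0,-0.55],[0,0,0]],
  ],
)

```text
time: 1.68
tool_pos: [0.5395, -0.3548, 0.0349]
tool_rot: [-0.001, 0.999, 0.049, -0.001]
contact_force: [-0.0, -0.8, 0.6]
gripper_width: 0.586
grasp_force: 0.0
```

```bash
python3 - <<'E'
from h import *
s=monitor.state();print(s["tool_pos"],s["tool_rot"],s["contact_force"],s["time"])
f=vision.grab_frame("side");g=vision.grab_frame("top")
a=cv2.resize(f["color"][60:200,260:420,::-1],None,fx=2.5,fy=2.5);b=cv2.resize(g["color"][150:290,380:520,::-1],None,fx=2.5,fy=2.5)
cv2.imwrite("pics/pre.png",np.hstack([a,b]))
E
```

```text
[ 0.53947181 -0.35480067  0.03491402] [-9.94012075e-04  9.98793399e-01  4.90847126e-02 -1.20380421e-03] [-0.02388877 -0.78411065  0.62328879] 1.6833
```

View pics/pre.png

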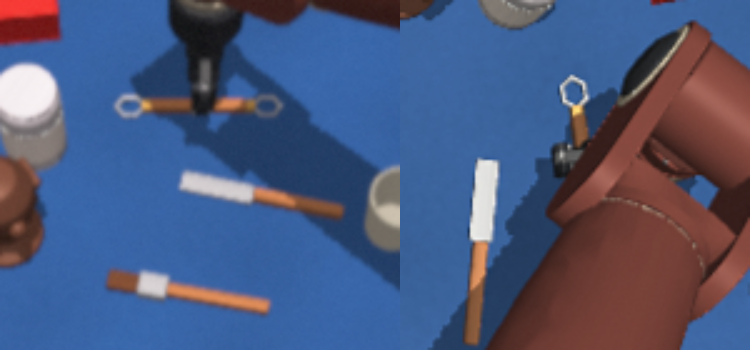

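The fingers straddle the middle of the handle, with the hand at about (203,100) in the left crop. I'll go down and close.

>>> arm_command(
  rows=[
    [50,[0,0,-0.06],[0,0,0]],
    [50,[0,0,-0.105],[0,0,0]],
    [50,[0,0,-0.105],[0,0,0]],
    [30,[0,0,-0.105],[0,0,0]],
    [15,[0,0,-0.105],[0,0,0]],
    [5,[0,0,-0.105],[0,0,0]],
    [5,[0,0,-0.105],[0,0,0]],
    [5,[0,0,-0.105],[0,0,0]],
    [5,[0,0,-0.105],[0,0,0]],
    [5,[0,0,-0.105],[0,0,0]],
    [5,[0,0,-0.105],[0,0,0]],
  ],
)

```text
time: 2.7
tool_pos: [0.5414, -0.3559, 0.0063]
tool_rot: [0.001, 0.999, 0.049, 0.001]
contact_force: [-0.5, 0.8, 6.3]
gripper_width: 0.138
grasp_force: 61.8
```

>>> arm_command(
  rows=[
    [5,[0,0,0.1],[0,0,0]],
    [5,[0,0,0.22],[0,0,0]],
    [5,[0,0,0.35],[0,0,0]],
    [5,[0,0,0.48],[0,0,0]],
    [5,[0,0,0.6],[0,0,0]],
    [5,[0,0,0.68],[0,0,0]],
    [5,[0,0.1,0.7],[0,0,0]],
    [5,[0,0.2,0.7],[0,0,0.06]],
    [5,[0,0.3,0.7],[0,0,0.128]],
    [5,[0,0.4,0.7],[0,0,0.128]],
    [5,[0,0.5,0.7],[0,0,0.128]],
    [5,[0,0.6,0.7],[0,0,0.128]],
  ],
)

```text
time: 3.7
tool_pos: [0.54, -0.1737, 0.2143]
tool_rot: [-0.0, 0.989, 0.149, -0.0]
contact_force: [-0.3, 0.8, 0.5]
gripper_width: 0.139
grasp_force: 61.1
```

>>> arm_command(
  rows=[
    [5,[0.0,0.1,0],[0,0,0]],
    [5,[0.02,0.2,0],[0,0,0]],
    [5,[0.04,0.3,0],[0,0,0]],
    [5,[0.06,0.4,0],[0,0,0]],
    [5,[0.08,0.5,0],[0,0,0]],
    [5,[0.1,0.6,0],[0,0,0]],
    [5,[0.12,0.7,0],[0,0,0]],
    [5,[0.14,0.8,0],[0,0,0]],
    [5,[0.16,0.9,0],[0,0,0]],
    [5,[0.17,1.0,0],[0,0,0]],
    [5,[0.17,1.0,0],[0,0,0]],
    [5,[0.17,1.0,0],[0,0,0]],
  ],
)

```text
time: 4.7
tool_pos: [0.5911, 0.1261, 0.2141]
tool_rot: [0.0, 0.989, 0.151, -0.001]
contact_force: [-0.4, -0.4, -0.7]
gripper_width: 0.142
grasp_force: 61.1
```

```bash
python3 - <<'E'
from h import *
s=monitor.state();print(s["tool_pos"],s["tool_rot"],s["contact_force"],s["time"],s["gripper_width"],s["grasp_force"])
f=vision.grab_frame("side");g=vision.grab_frame("top")
a=cv2.resize(f["color"][170:330,200:420,::-1],None,fx=2,fy=2);b=cv2.resize(g["color"][110:270,180:330,::-1],None,fx=2,fy=2)
cv2.imwrite("pics/over.png",np.hstack([a,b]))
E
```

```text
[0.59112445 0.12609318 0.21413802] [ 1.13940842e-04  9.88597792e-01  1.50579038e-01 -5.87338275e-04] [-0.42312881 -0.41060259 -0.66465105] 4.7 0.14188762985742664 61.095560789108276
```

View pics/over.png

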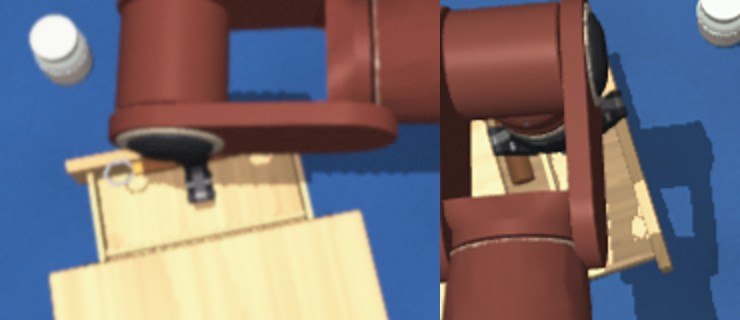

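>>> arm_command(
  rows=[
    [5,[0,0.01,-0.08],[0,0,0]],
    [5,[0,0.01,-0.16],[0,0,0]],
    [5,[0,0.01,-0.24],[0,0,0]],
    [5,[0,0.01,-0.32],[0,0,0]],
    [5,[0,0.01,-0.39],[0,0,0]],
    [5,[0,0.01,-0.45],[0,0,0]],
    [5,[0,0.01,-0.49],[0,0,0]],
    [5,[0,0.01,-0.51],[0,0,0]],
    [5,[0,0.01,-0.51],[0,0,0]],
  ],
)

```text
time: 5.55
tool_pos: [0.5906, 0.1269, 0.0603]
tool_rot: [-0.0, 0.989, 0.149, -0.001]
contact_force: [-0.3, 0.4, 0.3]
gripper_width: 0.142
grasp_force: 61.1
```

>>> arm_command(
  rows=[
    [5,[0,0,-0.03],[0,0,0]],
    [5,[0,0,-0.05],[0,0,0]],
    [5,[0,0,-0.07],[0,0,0]],
    [5,[0,0,-0.085],[0,0,0]],
    [5,[0,0,-0.095],[0,0,0]],
    [5,[0,0,-0.095],[0,0,0]],
    [5,[0,0,-0.095],[0,0,0]],
  ],
)

```text
time: 6.13
tool_pos: [0.5915, 0.1279, 0.0332]
tool_rot: [0.0, 0.989, 0.149, -0.0]
contact_force: [0.6, 0.2, -0.0]
gripper_width: 0.134
grasp_force: 61.1
```

>>> arm_command(
  rows=[
    [5,[0,0,-0.008],[0,0,0]],
    [5,[0,0,-0.008],[0,0,0]],
    [15,[0,0,-0.008],[0,0,0]],
    [20,[0,0,-0.008],[0,0,0]],
    [26,[0,0,-0.008],[0,0,0]],
    [32,[0,0,-0.008],[0,0,0]],
    [38,[0,0,-0.008],[0,0,0]],
    [40,[0,0,-0.008],[0,0,0]],
    [40,[0,0,-0.008],[0,0,0]],
    [40,[0,0,0.03],[0,0,0]],
    [40,[0,0,0.07],[0,0,0]],
    [40,[0,0,0.12],[0,0,0]],
  ],
)

```text
time: 7.13
tool_pos: [0.5914, 0.1276, 0.0701]
tool_rot: [0.0, 0.989, 0.149, -0.0]
contact_force: [0.5, 0.1, -0.2]
gripper_width: 0.468
grasp_force: 0.0
```

>>> arm_command(
  rows=[
    [40,[0,0,0.1],[0,0,0]],
    [40,[0,0,0.2],[0,0,0]],
    [40,[0,0,0.32],[0,0,0]],
    [40,[0,0,0.44],[0,0,0]],
    [40,[0.05,-0.1,0.5],[0,0,0]],
    [20,[0.08,-0.2,0.5],[0,0,0]],
    [10,[0.1,-0.3,0.5],[0,0,0]],
    [0,[0.13,-0.4,0.5],[0,0,0]],
    [0,[0.15,-0.5,0.5],[0,0,0]],
    [0,[0.17,-0.6,0.5],[0,0,0]],
    [0,[0.17,-0.6,0.5],[0,0,0]],
  ],
)

```text
time: 8.05
tool_pos: [0.6434, -0.0575, 0.2211]
tool_rot: [0.002, 0.989, 0.147, 0.001]
contact_force: [-0.5, 0.4, 0.3]
gripper_width: -0.003
grasp_force: 0.0
```

```bash
python3 - <<'E'
from h import *
s=monitor.state();print(s["tool_pos"],s["tool_rot"],s["contact_force"],s["time"],s["gripper_width"],s["grasp_force"],s["joint_pos"])
f=vision.grab_frame("side");g=vision.grab_frame("top")
a=cv2.resize(f["color"][170:330,200:420,::-1],None,fx=2,fy=2);b=cv2.resize(g["color"][110:270,180:330,::-1],None,fx=2,fy=2)
cv2.imwrite("pics/rel.png",np.hstack([a,b]))
import pickle;pickle.dump(f,open("s1.pkl","wb"));pickle.dump(g,open("t1.pkl","wb"))
E
```

```text
[ 0.64344746 -0.05751374  0.22114577] [0.00172667 0.98918393 0.14666692 0.00098985] [-0.48978419  0.43174511  0.25888981] 8.05 -0.002676306922528413 0.0 [-0.20314261  0.10589377  1.57371522 -0.00258023  1.45893933  1.07354142]
```

View pics/rel.png

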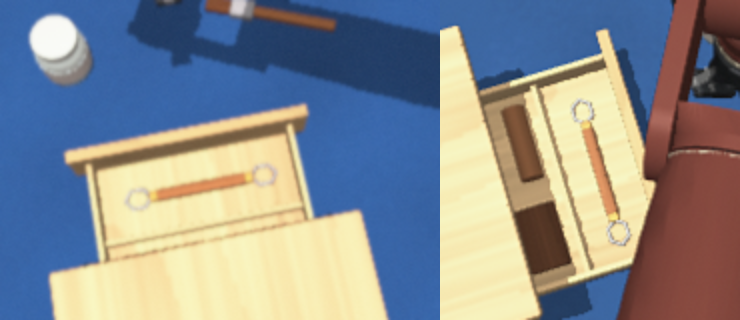

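The loop tool lies flat in the middle of the trough and is released (left crop, 140–265 at about y 187). Next I lean the closed hand 40° and approach the drawer front.

>>> arm_command(
  rows=[
    [0,[-0.01,0,0],[0.1,0.031,0]],
    [0,[-0.02,0,0],[0.17,0.053,0]],
    [0,[-0.03,0,0],[0.24,0.075,0]],
    [0,[-0.038,0,0],[0.31,0.097,0]],
    [0,[-0.038,0,0],[0.38,0.118,0]],
    [0,[-0.038,0,0],[0.424,0.132,0]],
    [0,[-0.038,0.05,-0.1],[0.424,0.132,0]],
    [0,[-0.038,0.1,-0.22],[0.424,0.132,0]],
    [0,[-0.038,0.15,-0.34],[0.424,0.132,0]],
    [0,[-0.038,0.198,-0.46],[0.424,0.132,0]],
    [0,[-0.038,0.198,-0.57],[0.424,0.132,0]],
    [0,[-0.038,0.198,-0.57],[0.424,0.132,0]],
  ],
)

```text
time: 9.15
tool_pos: [0.6259, 0.0107, 0.0414]
tool_rot: [-0.34, 0.928, 0.14, -0.058]
contact_force: [-1.4, 0.8, -2.0]
gripper_width: 0.001
grasp_force: 0.0
```

```bash
python3 - <<'E'
from h import *
s=monitor.state();print(s["tool_pos"],s["tool_rot"],s["contact_force"],s["time"],s["gripper_width"],s["joint_pos"])
m=np.array([.6099,.0724]);d=np.array([-.2977,.9547]);u=np.array([.9547,.2977])
r=s["tool_pos"][:2]-m;print("along",r@d,"side",r@u)
w,x,y,z=s["tool_rot"]
from scipy.spatial.transform import Rotation as R
print(R.from_quat([x,y,z,w]).as_matrix())
E
```

```text
[0.62591804 0.0106546  0.04136198] [-0.33982924  0.92823086  0.13978419 -0.05799944] [-1.44034406  0.82865707 -2.02666854] 9.15 0.0011044971150324131 [-0.33783786  0.48047376  1.56063603  0.53838942  1.5774168   0.80372702]
along -0.06371690435495188 side -0.0030891872063772904
[[ 0.95419289  0.22008418 -0.20267926]
 [ 0.29892381 -0.72995293  0.61466517]
 [-0.01266824 -0.64709479 -0.7623043 ]]
```

>>> arm_command(
  rows=[
    [0,[-0.01,0.032,0.027],[0,0,0]],
    [0,[-0.02,0.064,0.027],[0,0,0]],
    [0,[-0.03,0.095,0.027],[0,0,0]],
    [0,[-0.04,0.127,0.027],[0,0,0]],
    [0,[-0.048,0.153,0.027],[0,0,0]],
    [0,[-0.055,0.175,0.027],[0,0,0]],
    [0,[-0.063,0.2,0.027],[0,0,0]],
    [0,[-0.072,0.23,0.027],[0,0,0]],
    [0,[-0.081,0.26,0.027],[0,0,0]],
    [0,[-0.09,0.29,0.027],[0,0,0]],
    [0,[-0.1,0.32,0.027],[0,0,0]],
    [0,[-0.11,0.35,0.027],[0,0,0]],
  ],
)

```text
time: 10.15
tool_pos: [0.598, 0.1131, 0.0564]
tool_rot: [-0.338, 0.929, 0.14, -0.052]
contact_force: [1.9, -0.3, 0.7]
gripper_width: -0.005
grasp_force: 0.9
```

```bash
cat > st.py <<'E'
from h import *
s=monitor.state()
m=np.array([.6099,.0724]);d=np.array([-.2977,.9547]);u=np.array([.9547,.2977])
r=s["tool_pos"][:2]-m;print("along",r@d,"side",r@u,"z",s["tool_pos"][2],"F",s["contact_force"],"Fd",s["contact_force"][:2]@d)
E
python3 st.py; python3 - <<'E'
from h import *
f=vision.grab_frame("side")
cv2.imwrite("pics/push.png",cv2.resize(f["color"][130:330,180:460,::-1],None,fx=2,fy=2))
E
```

```text
along 0.04241831077803136 side 0.0007868939027957933 z 0.05635351061854567 F [ 1.94026464 -0.29703466  0.70109817] Fd -0.861195777065314
```

View pics/push.png

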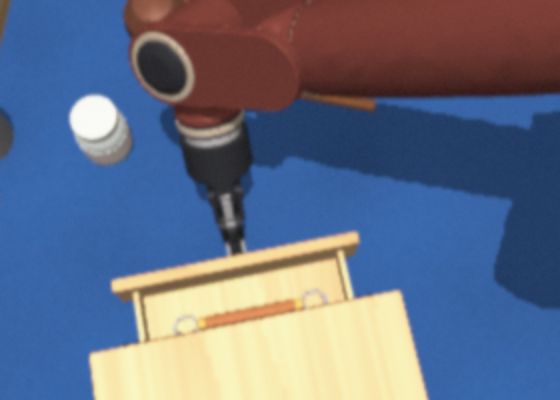

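The drawer is sliding in evenly. The fingertip is on its front at (237,250) and the tool is still in place.

>>> arm_command(
  rows=[
    [0,[-0.008,0.025,0],[0,0,0]],
    [0,[-0.016,0.051,0],[0,0,0]],
    [0,[-0.024,0.076,0],[0,0,0]],
    [0,[-0.032,0.102,0],[0,0,0]],
    [0,[-0.04,0.127,0],[0,0,0]],
    [0,[-0.047,0.15,0],[0,0,0]],
    [0,[-0.053,0.17,0],[0,0,0]],
    [0,[-0.06,0.19,0],[0,0,0]],
    [0,[-0.066,0.21,0],[0,0,0]],
    [0,[-0.072,0.23,0],[0,0,0]],
    [0,[-0.077,0.245,0],[0,0,0]],
    [0,[-0.077,0.245,0],[0,0,0]],
  ],
)

```text
time: 11.2
tool_pos: [0.5747, 0.1869, 0.0566]
tool_rot: [-0.338, 0.929, 0.141, -0.052]
contact_force: [-0.4, 0.6, -0.0]
gripper_width: -0.003
grasp_force: 0.0
```

```bash
python3 st.py
```

```text
along 0.11980046046252302 side 0.00045697600996124493 z 0.05664171115871852 F [-0.40080342  0.61294787 -0.01374424] Fd 0.7045005147744565
```

>>> arm_command(
  rows=[
    [0,[-0.004,0.013,0],[0,0,0]],
    [0,[-0.008,0.025,0],[0,0,0]],
    [0,[-0.012,0.038,0],[0,0,0]],
    [0,[-0.016,0.05,0],[0,0,0]],
    [0,[-0.019,0.06,0],[0,0,0]],
    [0,[-0.022,0.07,0],[0,0,0]],
    [0,[-0.025,0.079,0],[0,0,0]],
    [0,[-0.027,0.086,0],[0,0,0]],
    [0,[-0.027,0.086,0],[0,0,0]],
  ],
)

```text
time: 11.95
tool_pos: [0.5667, 0.2122, 0.0565]
tool_rot: [-0.338, 0.929, 0.14, -0.052]
contact_force: [0.5, 0.0, 0.1]
gripper_width: 0.0
grasp_force: 0.3
```

```bash
python3 st.py
```

```text
along 0.14635631236928504 side 0.00042845957571793075 z 0.0565258600921782 F [0.52140735 0.00176373 0.06657661] Fd -0.15353913062745508
```

>>> arm_command(
  rows=[
    [0,[-0.002,0.006,0],[0,0,0]],
    [0,[-0.004,0.013,0],[0,0,0]],
    [0,[-0.006,0.019,0],[0,0,0]],
    [0,[-0.006,0.019,0],[0,0,0]],
  ],
)

```text
time: 12.28
tool_pos: [0.5646, 0.2178, 0.0562]
tool_rot: [-0.338, 0.929, 0.14, -0.052]
contact_force: [-0.0, 0.2, -0.6]
gripper_width: -0.001
grasp_force: 0.0
```

```bash
python3 st.py; python3 - <<'E'
from h import *
f=vision.grab_frame("side")
cv2.imwrite("pics/push2.png",cv2.resize(f["color"][170:330,200:430,::-1],None,fx=3,fy=3))
E
```

```text
along 0.15233224229575748 side 1.0714300963388101e-05 z 0.05618228177905066 F [-0.02120673  0.18555734 -0.61617534] Fd 0.18346483391697313
```

View pics/push2.png

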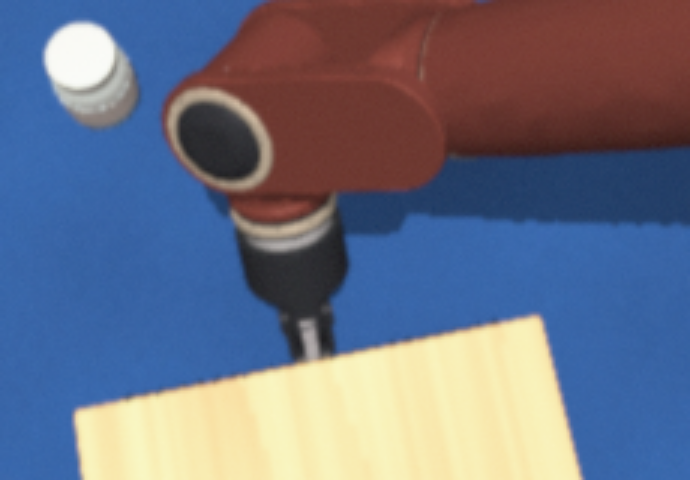

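The drawer front is now hidden under the overhang, and there is no stop force yet. I'll keep going in small steps until I feel the stop.

>>> arm_command(
  rows=[
    [0,[-0.002,0.006,0],[0,0,0]],
    [0,[-0.004,0.013,0],[0,0,0]],
    [0,[-0.006,0.019,0],[0,0,0]],
    [0,[-0.006,0.019,0],[0,0,0]],
  ],
)

```text
time: 12.67
tool_pos: [0.5646, 0.219, 0.0562]
tool_rot: [-0.334, 0.931, 0.141, -0.051]
contact_force: [-0.2, -17.4, 3.9]
gripper_width: 0.002
grasp_force: 8.6
```

```bash
python3 st.py
```

```text
along 0.15345581593927693 side 0.0003472421670008205 z 0.05623345658414298 F [ -0.16911192 -17.43927789   3.86378908] Fd -16.598933988866985
```

>>> arm_command(
  rows=[
    [0,[0.004,-0.013,0],[0,0,0]],
    [0,[0.02,-0.06,0],[0,0,0]],
    [0,[0.04,-0.13,0],[0,0,0]],
    [0,[0.07,-0.22,0],[0,0,0]],
    [0,[0.1,-0.32,0.1],[0,0,0]],
    [0,[0.13,-0.42,0.2],[0,0,0]],
    [0,[0.16,-0.5,0.3],[0,0,0]],
    [0,[0.3,-0.6,0.4],[0,0,0]],
    [0,[0.4,-0.6,0.5],[0,0,0]],
    [0,[0.5,-0.6,0.6],[0,0,0]],
    [0,[0.5,-0.6,0.6],[0,0,0]],
    [0,[0.5,-0.6,0.6],[0,0,0]],
  ],
)

```text
time: 13.67
tool_pos: [0.7171, 0.0416, 0.2411]
tool_rot: [-0.337, 0.93, 0.141, -0.048]
contact_force: [-0.2, -0.6, -0.1]
gripper_width: 0.003
grasp_force: 0.0
```

```bash
python3 st.py; python3 - <<'E'
from h import *
g=vision.grab_frame("top")
cv2.imwrite("pics/fin.png",cv2.resize(g["color"][110:290,160:420,::-1],None,fx=3,fy=3,interpolation=cv2.INTER_CUBIC))
m=np.array([.6099,.0724]);d=np.array([-.2977,.9547]);u=np.array([.9547,.2977])
K,R,t=map(np.array,(g["mtx"],g["R"],g["t"]))
v,w=np.mgrid[110:290,160:320]
z=g["z_map"][v,w];r=np.stack([(w-K[0,2])/K[0,0]*z,(v-K[1,2])/K[1,1]*z,z],-1)
X=(r-t)@R;a=(X[...,:2]-m)@d;b=(X[...,:2]-m)@u
k=(X[...,2]>.035)&(X[...,2]<.16)&(abs(b)<.14)&(a>.1)&(a<.2)
print(k.sum(),np.c_[a[k],b[k],X[...,2][k]][::max(1,k.sum()//25)].round(3))
E
```

```text
along -0.061368090703014036 side 0.09319876983019441 z 0.24107940072215595 F [-0.18112916 -0.63210019 -0.11740284] Fd -0.5495439039130439
177 [[ 0.158  0.139  0.049]
 [ 0.158  0.125  0.054]
 [ 0.158  0.113  0.058]
 [ 0.157  0.105  0.049]
 [ 0.158  0.093  0.048]
 [ 0.158  0.087  0.037]
 [ 0.158  0.071  0.053]
 [ 0.158  0.059  0.049]
 [ 0.158  0.052  0.036]
 [ 0.158  0.041  0.038]
 [ 0.158  0.028  0.051]
 [ 0.157  0.017  0.058]
 [ 0.158  0.01   0.042]
 [ 0.158 -0.004  0.048]
 [ 0.158 -0.012  0.038]
 [ 0.158 -0.023  0.04 ]
 [ 0.157 -0.037  0.05 ]
 [ 0.158 -0.045  0.036]
 [ 0.157 -0.055  0.039]
 [ 0.158 -0.068  0.044]
 [ 0.157 -0.078  0.036]
 [ 0.157 -0.094  0.057]
 [ 0.157 -0.106  0.051]
 [ 0.158 -0.115  0.037]
 [ 0.158 -0.127  0.055]
 [ 0.158 -0.137  0.044]]
```

View pics/fin.png

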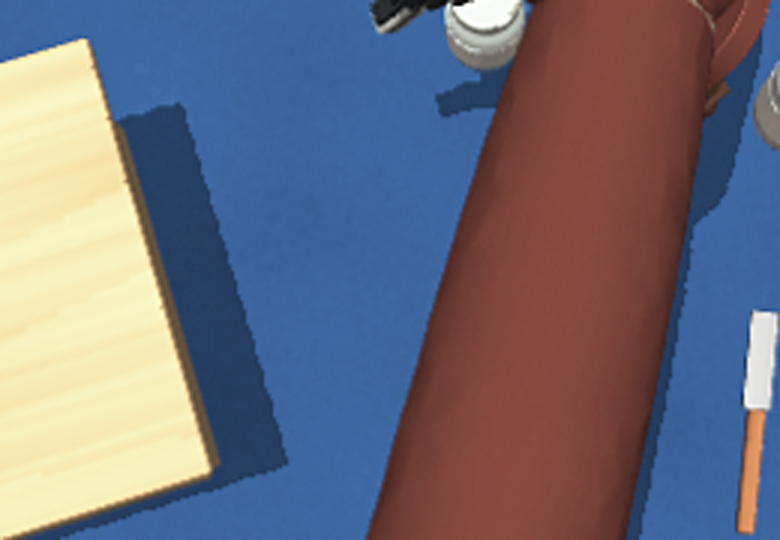

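The front is flush under the overhang (lower-left edge, about (120,120)–(215,465)). Its face is 158 mm in from where it started, which matches home. The arm is clear of everything, so I'm handing in.

```bash
python3 -c "
from plant import manip
print(manip.job_done())"
```

```text
the job is handed in; nothing more can be done
None
```

The loop tool lies released in the front trough, last seen there mid-push. The drawer was pushed gently against its stop and measures home, the arm is clear, and the job is handed in; the result was not shown.

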